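Slide the coaster along the tray's rim into its corner bay

ROBOT

A 6-joint arm with a two-finger parallel gripper is mounted at the origin on the work surface. World frame = base frame: x ahead of the robot, y to its left, z up, the work surface at z = 0. Lengths are in mm, angles in rad, forces in N, time in s.
With the tool pointing down it reaches from about 425 to 950 mm from the base axis. Payload 14.7 kg.
Tool frame: the origin (TCP) lies on the centre line of the jaws, within the pads' length; the fingertips stand 19 mm ahead of it and the grasp point (between the pads) is the TCP; z points along the fingers, y is the line along which they close (so a half turn about z gives the same grasp; the last joint's range is limited). The gripper opens to 85 mm and grips with 20 to 120 N. Pads are 22 mm wide; open, the fingers measure 114 mm over their backs; the gripper's body (76 mm by 85 mm) begins 54 mm behind the grasp point. The pads swing forward as they close: fully open they stand 13 mm farther back than shut.
Start: joints at [-1.212, 0.48, 1.596, -0, 1.065, -0.047], TCP at [256.605, -597.199, 250.297] pointing down, gripper open.
Joint ranges: [-2.75, 2.75], [-0.82, 2.05], [0.23, 2.67], [-1.56, 4.7], [0.09, 2.69], [-2.92, 2.92]. Speed limits (rad/s): [1.89, 1.89, 2.39, 3.01, 3.01, 3.01].

INTERFACE

Orientations are given as a rotation vector (axis times angle).
In Python, from station import readout, viewer, r gives the robot as it stands. The module is installed in compiled form; this text tells all that it offers.
- The arm moves only by the tool drive_tool, never from a script. Its argument "moves" is a list of rows, each an object of numbers: "tx", "ty", "tz": the shift along the tool's x, y, z in m; "rx", "ry", "rz": the turn, a rotation vector about the tool's x, y, z in rad; "fingers": the opening, from -1 (shut) to 1 (fully open), so that 0 is half open. In form: [{"tx": .., "ty": .., "tz": .., "rx": .., "ry": .., "rz": .., "fingers": ..}, ...]. A call has 1 to 12 rows; each row is the pose to reach, as a shift and turn from the pose commanded when the call began, along the tool's axes at that moment; what a row does not reach only later rows make up. A row lasts 1/12 s, in which the tool goes at most 41.7 mm and 7.16 degrees, less where a joint would pass 70% of its speed; a pose out of reach is approached as far as the arm can. A call with a gripper value outside its range is refused whole. The fingers move at their own pace and stop on an object; the grip force is fixed at half the most. Time passes only in rows, so rows that repeat a pose let the fingers close. It gives the time, the measured TCP pose, the force, the opening and the grip force at its end, in the units of the state.
- readout.sense(): the state, without advancing time (a new reading comes with each control period).
- viewer.grab_frame(name): name is "scene" or "side" or "wrist"; returns the picture (480x640x3 uint8, red, green, blue); there is no depth.
- viewer.camera_info(name): a dict with "fx", "fy", "cx", "cy" (pixels), "world_to_cam" (4x4, takes a point from world to camera coordinates). Camera axes: x right, y up, looking along -z (the intrinsics and any distortion apply to the point x, -y, -z); pixel columns grow to the right and rows downward; lengths in mm; the calibration is good to about 2 mm. A picture is of the moment at which its call begins: read the wrist's pose just before it. camera_info takes no time and is no camera call; for the wrist camera it gives the pose at the moment of the call.
- r.job_done(): hands the job in; it is judged then, once.
The state is a dict: "clock": time; "joint_pos": joint angles; "joint_velocities": joint speeds; "joint_efforts": joint torques, N m; "eef_pos": TCP position; "tool_rot": TCP orientation; "force": force on the tool from outside, world axes, zero at the start; "wrist_torque": the same for the moment, N m; "gripper_width": finger opening in mm; "gripper_force": force on a finger pad.
Only numpy, scipy, OpenCV 4.12 (cv2) and the standard library are available. Lean on these libraries where they do the work, as an engineer would, in place of code of your own. Each camera call takes 0.05 s, during which the arm holds its last target. There are 200 camera calls.

TASK

Set up the tea tray: with your fingertips, slide the square marble coaster across the tray until its edge lies flush against the tray's long back rim, still short of the divided cup bay, and then, keeping it against that rim, drag it along into the bay until it sits fully home in the corner, against both rims. Never lift the coaster off the tray, and leave every other thing where it stands.

Things in the scene. Friction and masses are not known exactly. Their poses are not given: they have to be found in the camera images.
- tray: Fixed bamboo tray, 320 (x) x 440 mm (y) outside. Origin: centre of its underside, on the worktop; x points away from the robot to the long back rim (within 0.3 rad), y to the left end, z up. Flat floor 10 mm above the worktop. Rims 10 mm thick, tops 30 mm above the worktop, inner faces at x = +-150, y = +-210 mm; hand-holds on the short rims' middle 125 mm rise to 57 mm.
- bay (a point): In the cup bay, the tray's back left corner: where the coaster's origin lies when it is fully home, at x 112, y 172, z 10 mm in the tray frame; axes as the tray's. The bay lies between the back rim and a low slat parallel to it, 82 mm wide, closed at the left by the short rim, open to -y: the coaster enters only by sliding along the back rim.
- slat_tip (a point): Free end of the bay's slat, on the tray floor, at x 56, y 104 mm in the tray frame; axes as the tray's. The slat is 8 mm thick and 12 mm high; its bay-side face stands at x 68 mm from the left rim to y 120 mm, and from there its last 20 mm flare away from the back rim to this tip.
- coaster: The loose square marble coaster to move, 76 x 76 mm, 13 mm high, 80 to 170 g. Its floor is 5 mm thick; a lip 7 mm wide on all four sides stands 8 mm above it, leaving a 62 x 62 mm well where shut fingertips fit and can push the lip from within. Origin: centre of the underside; x, y parallel to its sides, z up. Starts flat on the tray floor, off the rims, up to 0.35 rad askew to the tray.
- round_coaster: Loose round marble coaster, 78 mm across, 13 mm high, with the same raised lip; lies on the tray beside the square one, either to its left or to its right. Leave it. Origin: centre of its underside.
- tumbler: Loose steel tumbler, 62 mm across the mouth, 75 mm tall, standing on the tray near the front rim. Leave it. Origin: centre of its underside.
- katori: Loose shallow steel bowl, 80 mm across, 34 mm tall, on the tray near the front rim. Leave it. Origin: centre of its underside.
- tin: Loose round steel tin with lid, 61 mm across, 46 mm tall, on the tray near the front rim. Leave it. Origin: centre of its underside.
- tiffin: Loose three-tier steel tiffin, about 125 mm across, 228 mm tall over its handle, on the worktop left of the tray. Leave it. Origin: centre of its underside.
- jar: Loose closed green ceramic jar, 104 mm across, 138 mm tall, on the worktop left of the tray. Leave it. Origin: centre of its underside.
- clear_box: Loose transparent plastic box with lid, 116 x 156 mm, 70 mm tall, on the worktop right of the tray. Leave it. Origin: centre of its underside.
- spoon: Loose steel slotted spoon, 300 mm long, 4 mm thick, lying along its own y on the worktop behind the tray. Leave it. Origin: underside, about half-way along.
Things that resemble listed ones, but are neither listed nor needed, are in the scene too. What is shaped like the coaster but green or yellow is not meant.

How it is judged:
By the outcome, as a careful person would: the job done as asked, in the order asked, and still so for the second after the job is handed in, with the robot touching nothing.
It also fails if it takes over 45 s, if anything falls off the work surface, if the arm or the gripper's body presses on something with over 40 N, if the wrist force passes 120 N, or if a joint passes its speed limit or range.

## Working session

There is one attempt and no reset: what is moved stays moved. The work goes in short steps, Python scripts to look and compute and a tool call to move; the robot and the scene stay as the last step left them, time stands still between calls to the robot, and variables do not carry over. Pictures are saved under pics/ and viewed, at most 10 in all, crops included, and the job is handed in when it is done.

Besides the shell and the picture viewer there is one more tool, called after "Call:" in YAML: its name, and indented under it one key for each argument. drive_tool: Moves the arm, as the interface text tells. Its arguments: {"type":"object","properties":{"moves":{"type":"array"}},"required":["moves"]}

```bash
mkdir -p pics; python3 - <<'E'
from station import readout, viewer
import cv2,numpy as np
np.set_printoptions(precision=4,suppress=True)
s=readout.sense();print(s)
for n in("scene","side"):
    f=viewer.grab_frame(n);cv2.imwrite(f"pics/{n}0.png",f[...,::-1]);print(n,viewer.camera_info(n))
print(viewer.camera_info("wrist"))
E
```

```text
{'clock': 0.0, 'joint_pos': array([-1.2116,  0.4808,  1.5968,  0.    ,  1.0651, -0.0466]), 'joint_velocities': array([-0.0013, -0.0007, -0.    , -0.0007,  0.0001, -0.0001]), 'joint_efforts': array([  0.0003, -95.0668, -43.0187,  -0.0001,   0.0122,  -0.0001]), 'eef_pos': array([ 256.4941, -596.8689,  249.6832]), 'tool_rot': array([-3.076 , -0.6329,  0.0003]), 'force': array([-0.3528, -0.3988, -0.7147]), 'wrist_torque': array([-0.0041, -0.0185, -0.0093]), 'gripper_force': 0.0, 'gripper_width': 85.23674763450114}
scene {'fx': 491.165305705098, 'fy': 491.165305705098, 'cx': 324.3090898500195, 'cy': 242.72182324769122, 'world_to_cam': array([[   -0.5688,     0.8224,    -0.0115,   324.2311],
       [   -0.4729,    -0.3156,     0.8227,   204.6904],
       [    0.6729,     0.4734,     0.5684, -1770.8964],
       [    0.    ,     0.    ,     0.    ,     1.    ]])}
side {'fx': 574.5813556637423, 'fy': 574.5813556637423, 'cx': 323.9756678899652, 'cy': 241.55537974409535, 'world_to_cam': array([[   -0.9789,    -0.204 ,    -0.0079,   522.3463],
       [    0.0949,    -0.4891,     0.8671,  -111.8693],
       [   -0.1807,     0.8481,     0.4981, -1329.2739],
       [    0.    ,     0.    ,     0.    ,     1.    ]])}
{'fx': 415.038194654062, 'fy': 415.038194654062, 'cx': 312.0776788968413, 'cy': 243.07721598906392, 'world_to_cam': array([[   0.3946,   -0.9189,   -0.001 , -649.5482],
       [   0.8826,    0.3793,   -0.2779,   36.8642],
       [   0.2557,    0.1087,    0.9606, -379.0961],
       [   0.    ,    0.    ,    0.    ,    1.    ]])}
```

View pics/scene0.png

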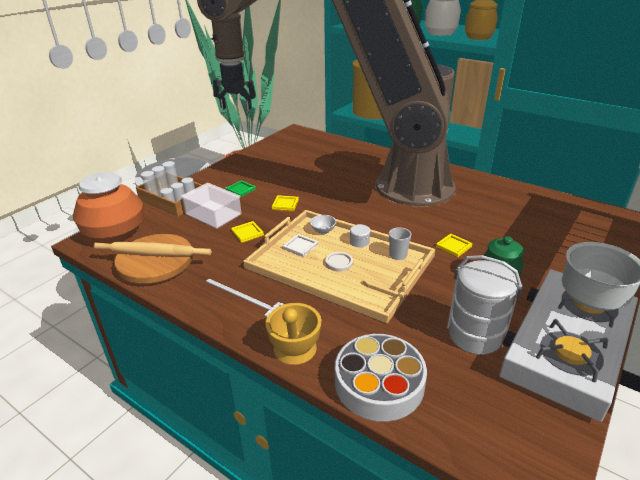

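View pics/side0.png

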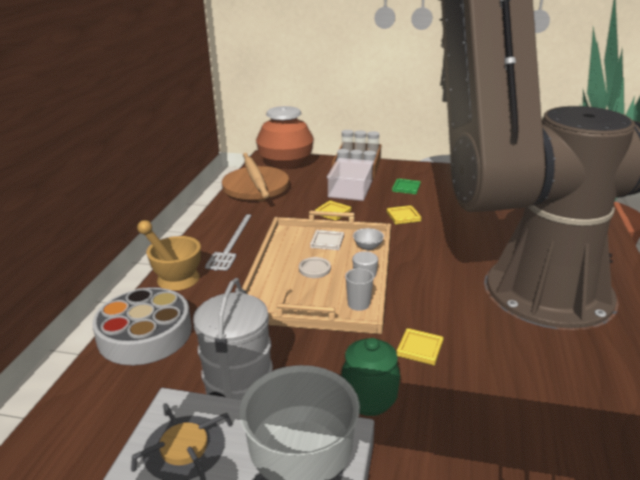

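The marble square is at (300,245) in scene and (327,240) in side. The round one is at (339,261) and (315,267), to its left. The green and yellow squares are decoys. I'll enlarge the tray to confirm.

```bash
python3 - <<'E'
import cv2
f=cv2.imread("pics/scene0.png");cv2.imwrite("pics/c1.png",cv2.resize(f[205:325,235:445],(798,456),interpolation=cv2.INTER_CUBIC))
E
```

```text
(no output)
```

View pics/c1.png

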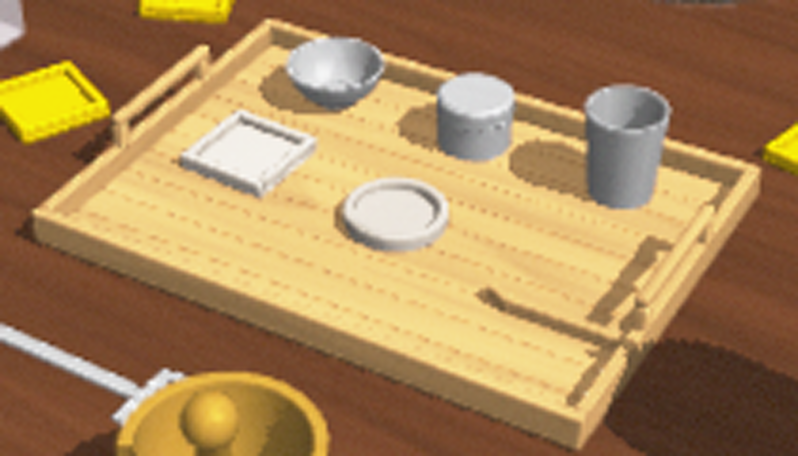

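```bash
cat >h.py <<'E'
import numpy as np,cv2
from station import readout, viewer
np.set_printoptions(precision=4,suppress=True)
def ray(ci,uv,z):
    W=np.array(ci["world_to_cam"]);R=W[:3,:3];c=-R.T@W[:3,3];o=[]
    for u,v in np.atleast_2d(uv):
        d=R.T@np.array([(u-ci["cx"])/ci["fx"],-(v-ci["cy"])/ci["fy"],-1]);o.append(c+d*(z-c[2])/d[2])
    return np.array(o)
def fit(P,Q): # Q=R P + t, 2d
    p,q=P.mean(0),Q.mean(0);A=(P-p);B=(Q-q)
    a=np.arctan2((A[:,0]*B[:,1]-A[:,1]*B[:,0]).sum(),(A*B).sum());R=np.array([[np.cos(a),-np.sin(a)],[np.sin(a),np.cos(a)]])
    t=q-R@p;return a,t,np.linalg.norm(B-A@R.T,axis=1)
E
python3 - <<'E'
from h import *
ci=viewer.camera_info("scene")
c=lambda L:np.array(L)/3.8+[235,205]-0.37
T=ray(ci,c([(36,215),(583,415),(760,170),(270,20)]),30)[:,:2]
a,t,e=fit(np.array([(160,-220),(160,220),(-160,220),(-160,-220.)]),T);print("tray",a,t,e)
R=np.array([[np.cos(a),-np.sin(a)],[np.sin(a),np.cos(a)]])
S=ray(ci,c([(181,153),(262,188),(316,147),(242,112)]),23)[:,:2]
b,ts,e=fit(38*np.array([(1,-1),(1,1),(-1,1),(-1,-1.)]),S);print("sq",b,ts,e,"tray fr",(ts-t)@R,b-a)
f=cv2.imread("pics/scene0.png");print("round tray",(ray(ci,c([(395,208)]),23)[:,:2]-t)@R)
tip=ray(ci,c([(485,292)]),22)[:,:2];print("slat tip tray",(tip-t)@R)
# side view masks
cs=viewer.camera_info("side");h=cv2.cvtColor(cv2.imread("pics/side0.png"),cv2.COLOR_BGR2HSV)
m=((h[...,1]<60)&(h[...,2]>140)).astype(np.uint8);n,l,st,ce=cv2.connectedComponentsWithStats(m)
for i in range(1,n):
    if st[i,4]>60 and 220<ce[i,0]<420 and 215<ce[i,1]<320: print(st[i],ce[i],(ray(cs,ce[i],20)[:,:2]-t)@R)
E
```

```text
tray 0.06939351905786895 [534.8999  32.1651] [3.0183 7.2812 5.1194 3.0476]
sq -0.055937528129657965 [ 547.3739 -100.1628] [2.762  4.9645 4.9765 2.2137] tray fr [   3.2687 -132.8743] -0.1253310471875269
round tray [[13.7712  0.8745]]
slat tip tray [[ 66.6797 102.078 ]]
[211 215  39  55 463] [227.8855 250.3067] [[244.1486 -45.4704]]
[353 228  31  17 383] [367.9034 235.6554] [[-102.6702 -164.4761]]
[311 230  33  20 527] [326.7989 239.4972] [[   2.3896 -130.9358]]
[345 251  33  59 983] [361.0122 275.6653] [[-100.0421   29.5785]]
[299 257  32  21 518] [314.3359 267.0521] [[14.5858  5.7798]]
[ 194  281   74   65 2706] [230.333  316.9438] [[161.7048 222.5237]]
```

The crop confirms it: a marble square with a raised lip, outer corners fitting 76 mm to within about 5 mm and the same pose in the side view. Its tray position is about (3,-132). The round coaster is at about (14,3), to its left. Next I'll move above the tray for a close look with the wrist camera.

Call:
drive_tool:
  moves:
    - {"tx":0.02,"ty":-0.015,"tz":0,"rx":0,"ry":0,"rz":0.02,"fingers":-1}
    - {"tx":0.051,"ty":-0.039,"tz":0,"rx":0,"ry":0,"rz":0.05,"fingers":-1}
    - {"tx":0.082,"ty":-0.063,"tz":0,"rx":0,"ry":0,"rz":0.08,"fingers":-1}
    - {"tx":0.113,"ty":-0.087,"tz":0,"rx":0,"ry":0,"rz":0.11,"fingers":-1}
    - {"tx":0.144,"ty":-0.111,"tz":0,"rx":0,"ry":0,"rz":0.14,"fingers":-1}
    - {"tx":0.175,"ty":-0.135,"tz":0,"rx":0,"ry":0,"rz":0.17,"fingers":-1}
    - {"tx":0.206,"ty":-0.159,"tz":0,"rx":0,"ry":0,"rz":0.2,"fingers":-1}
    - {"tx":0.237,"ty":-0.183,"tz":0,"rx":0,"ry":0,"rz":0.23,"fingers":-1}
    - {"tx":0.268,"ty":-0.207,"tz":0,"rx":0,"ry":0,"rz":0.26,"fingers":-1}
    - {"tx":0.299,"ty":-0.231,"tz":0,"rx":0,"ry":0,"rz":0.29,"fingers":-1}
    - {"tx":0.33,"ty":-0.255,"tz":0,"rx":0,"ry":0,"rz":0.32,"fingers":-1}
    - {"tx":0.35,"ty":-0.27,"tz":0,"rx":0,"ry":0,"rz":0.336,"fingers":-1}

```text
clock: 1.1
eef_pos: [472.5, -207.9, 250.2]
tool_rot: [-3.139, -0.108, 0.0]
force: [0.3, -0.4, 0.4]
gripper_width: 0.1
gripper_force: 0.0
```

Call:
drive_tool:
  moves:
    - {"tx":0.015,"ty":-0.023,"tz":0,"rx":0,"ry":0,"rz":0,"fingers":-1}
    - {"tx":0.034,"ty":-0.053,"tz":0,"rx":0,"ry":0,"rz":0,"fingers":-1}
    - {"tx":0.054,"ty":-0.083,"tz":0,"rx":0,"ry":0,"rz":0,"fingers":-1}
    - {"tx":0.073,"ty":-0.113,"tz":0,"rx":0,"ry":0,"rz":0,"fingers":-1}
    - {"tx":0.087,"ty":-0.134,"tz":0,"rx":0,"ry":0,"rz":0,"fingers":-1}
    - {"tx":0.093,"ty":-0.143,"tz":0,"rx":0,"ry":0,"rz":0,"fingers":-1}
    - {"tx":0.093,"ty":-0.143,"tz":0,"rx":0,"ry":0,"rz":0,"fingers":-1}
    - {"tx":0.093,"ty":-0.143,"tz":0,"rx":0,"ry":0,"rz":0,"fingers":-1}

```text
clock: 1.77
eef_pos: [554.1, -61.8, 250.0]
tool_rot: [3.139, 0.112, -0.001]
force: [0.6, 0.2, -0.6]
gripper_width: 0.1
gripper_force: 0.0
```

```bash
python3 - <<'E'
from h import *
s=readout.sense();ci=viewer.camera_info("wrist");f=viewer.grab_frame("wrist");cv2.imwrite("pics/w1.png",f[...,::-1])
print(s["eef_pos"],s["tool_rot"],s["joint_pos"])
import pickle;pickle.dump(ci,open("w1.pkl","wb"))
E
```

```text
[554.0766 -61.8314 249.9861] [ 3.1395  0.1117 -0.0013] [-0.1653  0.3521  1.8105 -0.0004  0.9797  1.3346]
```

View pics/w1.png

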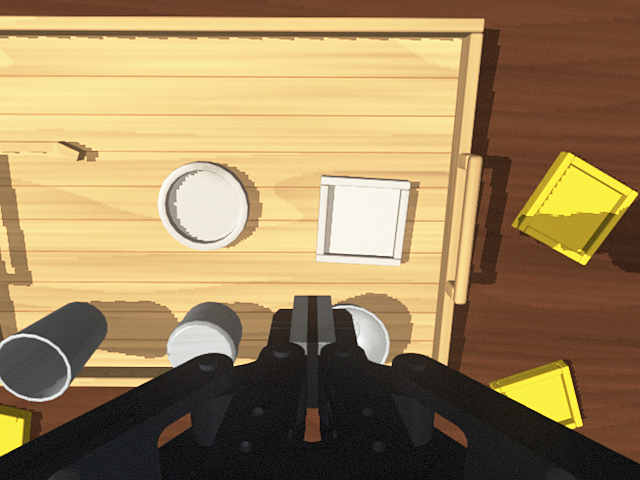

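The view shows the square coaster centred at about (363,221), the round one at (204,205), the back rim across the top (outer edge rows 17–20), the right rim at column ~475 and the slat flare at (60–97,142–160).

```bash
python3 - <<'E'
from h import *
import pickle;ci=pickle.load(open("w1.pkl","rb"))
f=cv2.imread("pics/w1.png");h=cv2.cvtColor(f,cv2.COLOR_BGR2HSV)
m=((h[...,1]<45)&(h[...,2]>120)).astype(np.uint8);m[290:]=0
n,l,st,ce=cv2.connectedComponentsWithStats(m)
for i in range(1,n):
    if st[i,4]<2000: continue
    cn=max(cv2.findContours((l==i).astype(np.uint8),0,2)[0],key=cv2.contourArea)[:,0]
    w=ray(ci,cn,23)[:,:2].astype(np.float32);print(st[i],ce[i],cv2.minAreaRect(w),cv2.minEnclosingCircle(w))
S=ray(ci,[(411,179),(321,176),(317,261),(402,265)],23)[:,:2]
print("sq",fit(38*np.array([(1,-1),(1,1),(-1,1),(-1,-1.)]),S))
# back rim: tan (h<~35, sat) first row per column
b=((h[...,0]>14)&(h[...,0]<32)&(h[...,2]>150)).astype(np.uint8)
cols=np.arange(10,470,10);p=[(c,np.argmax(b[:,c])) for c in cols]
w=ray(ci,p,30)[:,:2];k=np.polyfit(w[:,1],w[:,0],1);r=w[:,0]-np.polyval(k,w[:,1]);print("rim outer x=%.4f y+%.2f"%tuple(k),"ang",-np.arctan(k[0]),r.std())
a=-np.arctan(k[0]);R=np.array([[np.cos(a),-np.sin(a)],[np.sin(a),np.cos(a)]])
c=ray(ci,[(485,20)],30)[0,:2];print("corner",c);t=c-R@[160,-220];print("tray t",t)
for nm,uv,z in(("slat end",(97,155),10),("flare start",(58,142),22),("right rim in bottom",(458,60),10),("rim in top",(200,33),30)):print(nm,(ray(ci,[uv],z)[0,:2]-t)@R)
print(a,"sq in tray",(S.mean(0)-t)@R)
E
```

```text
[ 158  162   90   88 5931] [203.5078 205.2492] ((548.0172119140625, 31.61209487915039), (75.78547668457031, 76.66024780273438), 4.057346343994141) ((547.732666015625, 31.53508186340332), 38.61382293701172)
[ 316  176   95   90 7305] [361.6104 219.8237] ((544.3047485351562, -105.95767974853516), (75.88351440429688, 75.53001403808594), 0.6654754877090454) ((544.4132080078125, -106.01969909667969), 52.6270866394043)
sq (np.float64(0.030215849516833346), array([ 544.8499, -106.9359]), array([0.3278, 0.2527, 0.3097, 0.3838]))
rim outer x=-0.0666 y+695.72 ang 0.0664568590272833 0.19026771123090683
corner [ 706.4318 -180.8453]
tray t [532.1752  28.0438]
slat end [58.3005 93.5883]
flare start [ 69.5869 118.1768]
right rim in bottom [ 135.0642 -209.1508]
rim in top [150.2347  -6.6415]
0.0664568590272833 sq in tray [   3.683  -135.5234]
```

Everything agrees: the coaster measures 76 × 76 mm, the round one 77 mm, the rim inner face is at 150 mm, and the slat flare begins at about (69.6,118). I'll go down into the well and check the tiffin clearance at the same time.

Call:
drive_tool:
  moves:
    - {"tx":-0.005,"ty":0.017,"tz":0.005,"rx":0,"ry":0,"rz":0.002,"fingers":-1}
    - {"tx":-0.01,"ty":0.034,"tz":0.02,"rx":0,"ry":0,"rz":0.004,"fingers":-1}
    - {"tx":-0.0125,"ty":0.044,"tz":0.05,"rx":0,"ry":0,"rz":0.004,"fingers":-1}
    - {"tx":-0.0125,"ty":0.044,"tz":0.085,"rx":0,"ry":0,"rz":0.004,"fingers":-1}
    - {"tx":-0.0125,"ty":0.044,"tz":0.12,"rx":0,"ry":0,"rz":0.004,"fingers":-1}
    - {"tx":-0.0125,"ty":0.044,"tz":0.155,"rx":0,"ry":0,"rz":0.004,"fingers":-1}
    - {"tx":-0.0125,"ty":0.044,"tz":0.18,"rx":0,"ry":0,"rz":0.004,"fingers":-1}
    - {"tx":-0.0125,"ty":0.044,"tz":0.193,"rx":0,"ry":0,"rz":0.004,"fingers":-1}
    - {"tx":-0.0125,"ty":0.044,"tz":0.2,"rx":0,"ry":0,"rz":0.004,"fingers":-1}
    - {"tx":-0.0125,"ty":0.044,"tz":0.2,"rx":0,"ry":0,"rz":0.004,"fingers":-1}
    - {"tx":-0.0125,"ty":0.044,"tz":0.2,"rx":0,"ry":0,"rz":0.004,"fingers":-1}

```text
clock: 2.73
eef_pos: [544.9, -107.4, 50.8]
tool_rot: [3.14, 0.102, 0.0]
force: [-0.2, -0.9, -0.2]
gripper_width: 0.2
gripper_force: 0.0
```

```bash
python3 - <<'E'
from h import *
s=readout.sense();print(s["eef_pos"],s["tool_rot"],s["force"])
a=.0665;R=np.array([[np.cos(a),-np.sin(a)],[np.sin(a),np.cos(a)]]);t=np.array([532.2,28.0])
print("tcp tray",R.T@(s["eef_pos"][:2]-t))
ci=viewer.camera_info("scene");cs=viewer.camera_info("side")
# tiffin rim top edges left/right at z~? : extremes of base
for uv in[(450,335),(480,349),(511,335)]:print("tiffin base edge",(ray(ci,[uv],0)[0,:2]-t)@R)
for uv in[(199,350),(271,350)]:print("side",(ray(cs,[uv],60)[0,:2]-t)@R)
f=viewer.grab_frame("wrist");cv2.imwrite("pics/w2.png",f[...,::-1])
E
```

```text
[ 544.9346 -107.3899   50.7865] [3.1399 0.1018 0.0002] [-0.1682 -0.8629 -0.1663]
tcp tray [   3.7097 -135.9369]
tiffin base edge [118.9816 364.9971]
tiffin base edge [127.277  438.6915]
tiffin base edge [ 46.9324 488.7435]
side [175.6782 382.3202]
side [ 43.1259 365.0372]
```

View pics/w2.png

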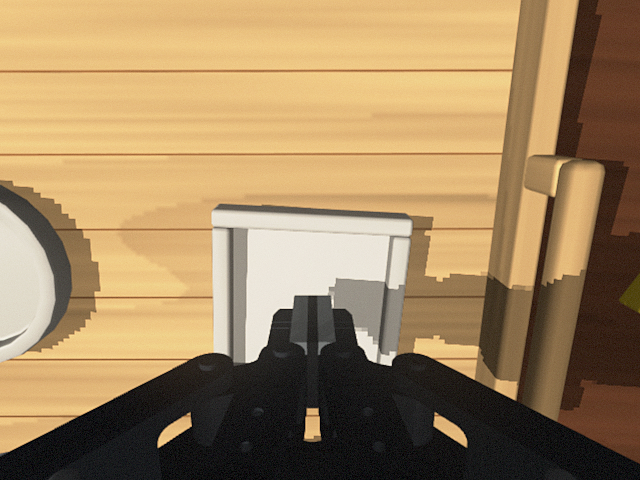

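Fingertips are centred over the well, whose front lip is at row ~218 and sides at columns ~222 and ~400. Now down to about 2 mm above the well floor, then push toward the back rim.

Call:
drive_tool:
  moves:
    - {"tx":0,"ty":0,"tz":0.008,"rx":0,"ry":0,"rz":0,"fingers":-1}
    - {"tx":0,"ty":0,"tz":0.0142,"rx":0,"ry":0,"rz":0,"fingers":-1}
    - {"tx":0.003,"ty":0,"tz":0.0142,"rx":0,"ry":0,"rz":0,"fingers":-1}
    - {"tx":0.01,"ty":0,"tz":0.0142,"rx":0,"ry":0,"rz":0,"fingers":-1}
    - {"tx":0.016,"ty":0,"tz":0.0142,"rx":0,"ry":0,"rz":0,"fingers":-1}
    - {"tx":0.022,"ty":0,"tz":0.0142,"rx":0,"ry":0,"rz":0,"fingers":-1}
    - {"tx":0.028,"ty":0,"tz":0.0142,"rx":0,"ry":0,"rz":0,"fingers":-1}
    - {"tx":0.036,"ty":0,"tz":0.0142,"rx":0,"ry":0,"rz":0,"fingers":-1}
    - {"tx":0.044,"ty":0,"tz":0.0142,"rx":0,"ry":0,"rz":0,"fingers":-1}
    - {"tx":0.052,"ty":0,"tz":0.0142,"rx":0,"ry":0,"rz":0,"fingers":-1}
    - {"tx":0.06,"ty":0,"tz":0.0142,"rx":0,"ry":0,"rz":0,"fingers":-1}
    - {"tx":0.066,"ty":0,"tz":0.0142,"rx":0,"ry":0,"rz":0,"fingers":-1}

```text
clock: 3.78
eef_pos: [612.1, -102.2, 36.1]
tool_rot: [3.14, 0.104, 0.001]
force: [-1.5, -0.3, 0.8]
gripper_width: -0.0
gripper_force: 0.6
```

```bash
cat >>h.py <<'E'
A=.0665;RT=np.array([[np.cos(A),-np.sin(A)],[np.sin(A),np.cos(A)]]);T0=np.array([532.2,28.0])
def look(name,cam="wrist",z=23):
    s=readout.sense();ci=viewer.camera_info(cam);f=viewer.grab_frame(cam);cv2.imwrite(f"pics/{name}.png",f[...,::-1])
    print("clk",s["clock"],"tcp",s["eef_pos"],"tray",RT.T@(s["eef_pos"][:2]-T0),"head",2*np.arctan2(s["tool_rot"][1],s["tool_rot"][0]),"F tray",RT.T@s["force"][:2],s["force"][2])
    return s,ci,f
E
python3 - <<'E'
from h import *
look("w3")
E
```

```text
clk 3.7833 tcp [ 612.0943 -102.1766   36.1319] tray [  71.0674 -135.1979] head 0.06591192111921494 F tray [-1.5554 -0.2174] 0.8320417160665277
```

View pics/w3.png

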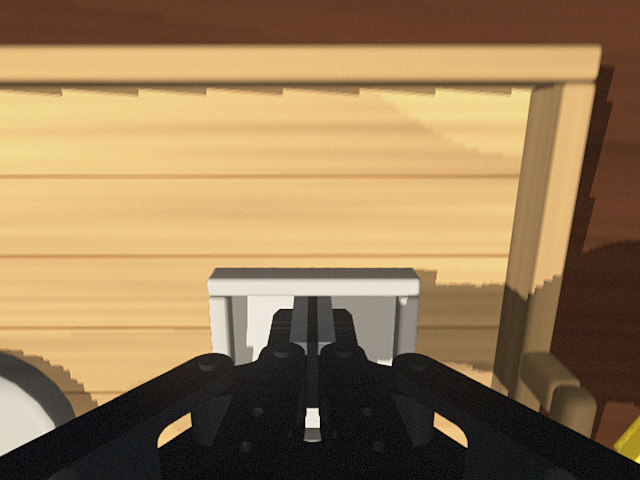

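The coaster (front lip at row ~280, columns 209–419) has squared up to the tray and is being pushed straight. Continuing to the rim.

Call:
drive_tool:
  moves:
    - {"tx":0.006,"ty":0,"tz":0,"rx":0,"ry":0,"rz":0,"fingers":-1}
    - {"tx":0.014,"ty":0,"tz":0,"rx":0,"ry":0,"rz":0,"fingers":-1}
    - {"tx":0.022,"ty":0,"tz":0,"rx":0,"ry":0,"rz":0,"fingers":-1}
    - {"tx":0.03,"ty":0,"tz":0,"rx":0,"ry":0,"rz":0,"fingers":-1}
    - {"tx":0.038,"ty":0,"tz":0,"rx":0,"ry":0,"rz":0,"fingers":-1}
    - {"tx":0.046,"ty":0,"tz":0,"rx":0,"ry":0,"rz":0,"fingers":-1}
    - {"tx":0.052,"ty":0,"tz":0,"rx":0,"ry":0,"rz":0,"fingers":-1}
    - {"tx":0.056,"ty":0,"tz":0,"rx":0,"ry":0,"rz":0,"fingers":-1}
    - {"tx":0.058,"ty":0,"tz":0,"rx":0,"ry":0,"rz":0,"fingers":-1}
    - {"tx":0.059,"ty":0,"tz":0,"rx":0,"ry":0,"rz":0,"fingers":-1}
    - {"tx":0.06,"ty":0,"tz":0,"rx":0,"ry":0,"rz":0,"fingers":-1}

```text
clock: 4.75
eef_pos: [670.5, -98.3, 36.0]
tool_rot: [-3.14, -0.103, 0.001]
force: [-1.2, 0.4, 0.5]
gripper_width: -0.1
gripper_force: 0.6
```

```bash
python3 - <<'E'
from h import *
look("w4")
E
```

```text
clk 4.75 tcp [670.4737 -98.2897  36.0162] tray [ 129.576 -135.199] head -6.217432630473101 F tray [-1.1837  0.5276] 0.5186674676880256
```

View pics/w4.png

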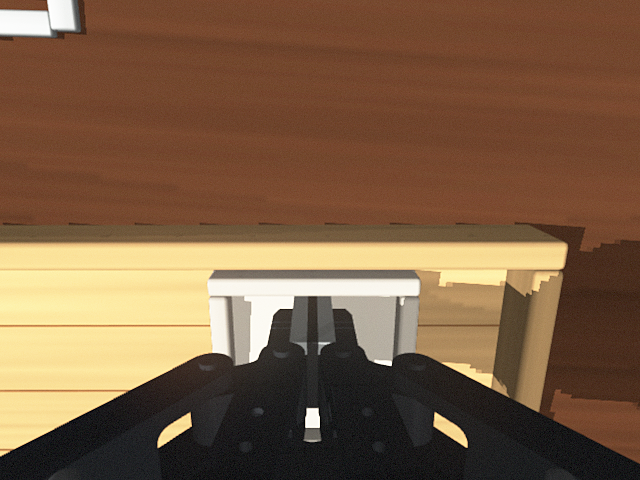

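The coaster is nearly at the rim (outer front face meets the rim's inner edge at row ~270), but the force hasn't risen yet. I'll push on a few mm until it does.

Call:
drive_tool:
  moves:
    - {"tx":0.001,"ty":0,"tz":0,"rx":0,"ry":0,"rz":0,"fingers":-1}
    - {"tx":0.002,"ty":0,"tz":0,"rx":0,"ry":0,"rz":0,"fingers":-1}
    - {"tx":0.003,"ty":0,"tz":0,"rx":0,"ry":0,"rz":0,"fingers":-1}
    - {"tx":0.003,"ty":0,"tz":0,"rx":0,"ry":0,"rz":0,"fingers":-1}

```text
clock: 5.13
eef_pos: [674.0, -98.1, 36.2]
tool_rot: [3.14, 0.103, 0.0]
force: [0.1, -1.2, 0.6]
gripper_width: -0.3
gripper_force: 0.0
```

Call:
drive_tool:
  moves:
    - {"tx":0.001,"ty":0,"tz":0,"rx":0,"ry":0,"rz":0,"fingers":-1}
    - {"tx":0.002,"ty":0,"tz":0,"rx":0,"ry":0,"rz":0,"fingers":-1}
    - {"tx":0.002,"ty":0,"tz":0,"rx":0,"ry":0,"rz":0,"fingers":-1}

```text
clock: 5.38
eef_pos: [675.7, -98.0, 36.1]
tool_rot: [-3.14, -0.103, 0.0]
force: [-0.5, 0.0, 0.9]
gripper_width: -0.1
gripper_force: 0.6
```

Call:
drive_tool:
  moves:
    - {"tx":0.001,"ty":0,"tz":0,"rx":0,"ry":0,"rz":0,"fingers":-1}
    - {"tx":0.002,"ty":0,"tz":0,"rx":0,"ry":0,"rz":0,"fingers":-1}
    - {"tx":0.002,"ty":0,"tz":0,"rx":0,"ry":0,"rz":0,"fingers":-1}

```text
clock: 5.63
eef_pos: [675.9, -97.9, 35.9]
tool_rot: [-3.14, -0.104, 0.006]
force: [-12.6, -2.3, 8.8]
gripper_width: -0.0
gripper_force: 5.9
```

```bash
python3 - <<'E'
from h import *
s,ci,f=look("w5")
cv2.imwrite("pics/c5.png",cv2.resize(f[200:340,180:480,::-1],(800,373),interpolation=cv2.INTER_CUBIC))
E
```

```text
clk 5.6333 tcp [675.9302 -97.8786  35.9208] tray [ 135.0478 -135.1514] head -6.217274988247324 F tray [-12.7369  -1.4797] 8.848843028293421
```

View pics/c5.png

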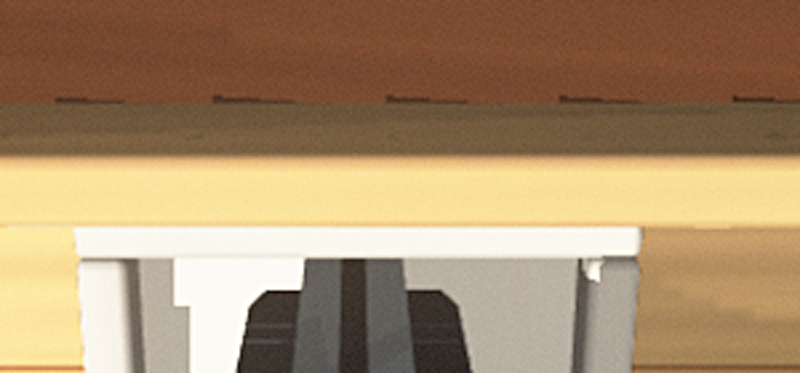

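The coaster is now flush on the back rim: the lip meets the rim's inner edge along its full width, and the push force is 12.7 N. It sits at tray y ≈ -135, short of the bay. I'll ease the pressure, then slide the fingertips left until they meet the left lip.

Call:
drive_tool:
  moves:
    - {"tx":-0.0012,"ty":0,"tz":-0.0005,"rx":0,"ry":0,"rz":0,"fingers":-1}
    - {"tx":-0.0012,"ty":-0.003,"tz":-0.0005,"rx":0,"ry":0,"rz":0,"fingers":-1}
    - {"tx":-0.0012,"ty":-0.009,"tz":-0.0005,"rx":0,"ry":0,"rz":0,"fingers":-1}
    - {"tx":-0.0012,"ty":-0.015,"tz":-0.0005,"rx":0,"ry":0,"rz":0,"fingers":-1}
    - {"tx":-0.0012,"ty":-0.021,"tz":-0.0005,"rx":0,"ry":0,"rz":0,"fingers":-1}
    - {"tx":-0.0012,"ty":-0.027,"tz":-0.0005,"rx":0,"ry":0,"rz":0,"fingers":-1}
    - {"tx":-0.0012,"ty":-0.033,"tz":-0.0005,"rx":0,"ry":0,"rz":0,"fingers":-1}
    - {"tx":-0.0012,"ty":-0.041,"tz":-0.0005,"rx":0,"ry":0,"rz":0,"fingers":-1}
    - {"tx":-0.0012,"ty":-0.049,"tz":-0.0005,"rx":0,"ry":0,"rz":0,"fingers":-1}
    - {"tx":-0.0012,"ty":-0.057,"tz":-0.0005,"rx":0,"ry":0,"rz":0,"fingers":-1}

```text
clock: 6.52
eef_pos: [672.0, -41.0, 36.3]
tool_rot: [3.14, 0.103, -0.002]
force: [-5.7, -4.2, 0.1]
gripper_width: -0.1
gripper_force: 4.8
```

```bash
python3 - <<'E'
from h import *
s,ci,f=look("w6")
cv2.imwrite("pics/c6.png",f[200:440,100:540,::-1])
E
```

```text
clk 6.5167 tcp [671.9804 -41.0233  36.2983] tray [134.8848 -78.1593] head 0.06577505268594887 F tray [-5.9557 -3.8227] 0.06496504093705914
```

View pics/c6.png

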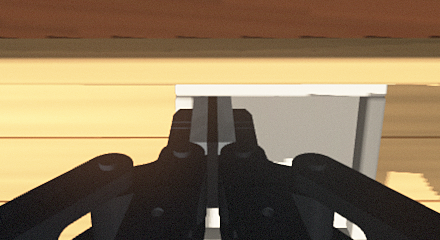

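It's flush and dragging well, with the fingertips in the well's front left corner (left lip at crop column ~176) and the front lip straight along the rim. Continuing into the bay.

Call:
drive_tool:
  moves:
    - {"tx":0,"ty":-0.01,"tz":0,"rx":0,"ry":0,"rz":0,"fingers":-1}
    - {"tx":0,"ty":-0.02,"tz":0,"rx":0,"ry":0,"rz":0,"fingers":-1}
    - {"tx":0,"ty":-0.03,"tz":0,"rx":0,"ry":0,"rz":0,"fingers":-1}
    - {"tx":0,"ty":-0.04,"tz":0,"rx":0,"ry":0,"rz":0,"fingers":-1}
    - {"tx":0,"ty":-0.05,"tz":0,"rx":0,"ry":0,"rz":0,"fingers":-1}
    - {"tx":0,"ty":-0.06,"tz":0,"rx":0,"ry":0,"rz":0,"fingers":-1}
    - {"tx":0,"ty":-0.07,"tz":0,"rx":0,"ry":0,"rz":0,"fingers":-1}
    - {"tx":0,"ty":-0.08,"tz":0,"rx":0,"ry":0,"rz":0,"fingers":-1}
    - {"tx":0,"ty":-0.09,"tz":0,"rx":0,"ry":0,"rz":0,"fingers":-1}
    - {"tx":0,"ty":-0.1,"tz":0,"rx":0,"ry":0,"rz":0,"fingers":-1}
    - {"tx":0,"ty":-0.11,"tz":0,"rx":0,"ry":0,"rz":0,"fingers":-1}
    - {"tx":0,"ty":-0.12,"tz":0,"rx":0,"ry":0,"rz":0,"fingers":-1}

```text
clock: 7.57
eef_pos: [663.9, 78.6, 36.3]
tool_rot: [3.139, 0.103, -0.003]
force: [-5.6, -5.5, 1.2]
gripper_width: -0.1
gripper_force: 5.1
```

```bash
python3 - <<'E'
from h import *
s,ci,f=look("w7")
E
```

```text
clk 7.5667 tcp [663.9489  78.6428  36.2912] tray [134.8229  41.776 ] head 0.06579281592647371 F tray [-5.9602 -5.1589] 1.1661459411488522
```

Call:
drive_tool:
  moves:
    - {"tx":0,"ty":-0.01,"tz":0,"rx":0,"ry":0,"rz":0,"fingers":-1}
    - {"tx":0,"ty":-0.02,"tz":0,"rx":0,"ry":0,"rz":0,"fingers":-1}
    - {"tx":0,"ty":-0.03,"tz":0,"rx":0,"ry":0,"rz":0,"fingers":-1}
    - {"tx":0,"ty":-0.04,"tz":0,"rx":0,"ry":0,"rz":0,"fingers":-1}
    - {"tx":0,"ty":-0.05,"tz":0,"rx":0,"ry":0,"rz":0,"fingers":-1}
    - {"tx":0,"ty":-0.06,"tz":0,"rx":0,"ry":0,"rz":0,"fingers":-1}
    - {"tx":0,"ty":-0.07,"tz":0,"rx":0,"ry":0,"rz":0,"fingers":-1}
    - {"tx":0,"ty":-0.08,"tz":0,"rx":0,"ry":0,"rz":0,"fingers":-1}
    - {"tx":0,"ty":-0.09,"tz":0,"rx":0,"ry":0,"rz":0,"fingers":-1}
    - {"tx":0,"ty":-0.1,"tz":0,"rx":0,"ry":0,"rz":0,"fingers":-1}
    - {"tx":0,"ty":-0.11,"tz":0,"rx":0,"ry":0,"rz":0,"fingers":-1}
    - {"tx":0,"ty":-0.12,"tz":0,"rx":0,"ry":0,"rz":0,"fingers":-1}

```text
clock: 8.62
eef_pos: [656.0, 198.2, 36.3]
tool_rot: [3.139, 0.103, -0.003]
force: [-6.8, -7.2, 2.2]
gripper_width: -0.0
gripper_force: 5.5
```

```bash
python3 - <<'E'
from h import *
s,ci,f=look("w8")
p=[]
h=cv2.cvtColor(f[...,::-1].copy(),cv2.COLOR_BGR2HSV)
m=((h[...,1]<45)&(h[...,2]>120)).astype(np.uint8);m[350:]=0
n,l,st,ce=cv2.connectedComponentsWithStats(m)
for i in range(1,n):
    if st[i,4]>300:
        x,y,w,hh,_=st[i];print(st[i],"L/R top in tray",(ray(ci,[(x,y+3),(x+w,y+3)],23)[:,:2]-T0)@RT)
E
```

```text
clk 8.6167 tcp [655.9605 198.1827  36.2673] tray [134.7958 161.5825] head 0.06584060724153841 F tray [-7.2459 -6.7575] 2.1946694310717856
[ 275  284  212   66 9532] L/R top in tray [[148.7101 174.3333]
 [148.6147  99.0229]]
```

The coaster is still on the rim, centred at tray y ≈ 136.7 and already in the bay. About 35 mm remains.

Call:
drive_tool:
  moves:
    - {"tx":0,"ty":-0.007,"tz":0,"rx":0,"ry":0,"rz":0,"fingers":-1}
    - {"tx":0,"ty":-0.014,"tz":0,"rx":0,"ry":0,"rz":0,"fingers":-1}
    - {"tx":0,"ty":-0.02,"tz":0,"rx":0,"ry":0,"rz":0,"fingers":-1}
    - {"tx":0,"ty":-0.025,"tz":0,"rx":0,"ry":0,"rz":0,"fingers":-1}
    - {"tx":0,"ty":-0.029,"tz":0,"rx":0,"ry":0,"rz":0,"fingers":-1}
    - {"tx":0,"ty":-0.031,"tz":0,"rx":0,"ry":0,"rz":0,"fingers":-1}
    - {"tx":0,"ty":-0.033,"tz":0,"rx":0,"ry":0,"rz":0,"fingers":-1}
    - {"tx":0,"ty":-0.034,"tz":0,"rx":0,"ry":0,"rz":0,"fingers":-1}
    - {"tx":0,"ty":-0.035,"tz":0,"rx":0,"ry":0,"rz":0,"fingers":-1}

```text
clock: 9.42
eef_pos: [653.7, 232.7, 36.2]
tool_rot: [3.139, 0.103, -0.004]
force: [-5.8, -6.9, 3.3]
gripper_width: 0.1
gripper_force: 5.7
```

Call:
drive_tool:
  moves:
    - {"tx":0,"ty":-0.001,"tz":0,"rx":0,"ry":0,"rz":0,"fingers":-1}
    - {"tx":0,"ty":-0.002,"tz":0,"rx":0,"ry":0,"rz":0,"fingers":-1}
    - {"tx":0,"ty":-0.002,"tz":0,"rx":0,"ry":0,"rz":0,"fingers":-1}

```text
clock: 9.67
eef_pos: [653.6, 233.8, 36.2]
tool_rot: [3.138, 0.104, -0.004]
force: [-5.5, -14.0, 4.0]
gripper_width: 0.3
gripper_force: 9.2
```

Call:
drive_tool:
  moves:
    - {"tx":0.0003,"ty":-0.001,"tz":0,"rx":0,"ry":0,"rz":0,"fingers":-1}
    - {"tx":0.0006,"ty":-0.0015,"tz":0,"rx":0,"ry":0,"rz":0,"fingers":-1}
    - {"tx":0.0006,"ty":-0.0015,"tz":0,"rx":0,"ry":0,"rz":0,"fingers":-1}

```text
clock: 9.92
eef_pos: [653.6, 234.0, 36.2]
tool_rot: [3.136, 0.104, -0.006]
force: [-6.8, -24.5, 7.8]
gripper_width: -0.2
gripper_force: 14.0
```

```bash
python3 - <<'E'
from h import *
s,ci,f=look("w9")
h=cv2.cvtColor(f[...,::-1].copy(),cv2.COLOR_BGR2HSV)
m=((h[...,1]<45)&(h[...,2]>120)).astype(np.uint8);m[350:]=0
n,l,st,ce=cv2.connectedComponentsWithStats(m)
for i in range(1,n):
    if st[i,4]>300:
        x,y,w,hh,_=st[i];print(st[i],"L/R top in tray",(ray(ci,[(x,y+3),(x+w,y+3)],23)[:,:2]-T0)@RT)
E
```

```text
clk 9.9167 tcp [653.5778 234.0096  36.1855] tray [134.799  197.4886] head 0.06612149568909222 F tray [ -8.4491 -24.0397] 7.817348475803856
[ 276  284  212   66 9503] L/R top in tray [[148.7536 209.8416]
 [148.6046 134.518 ]]
```

The coaster is home: its left edge is at tray y 209.8 (rim at 210), it's against the back rim, and the force rises against both. I'll release from the lips, lift clear and check from above.

Call:
drive_tool:
  moves:
    - {"tx":-0.001,"ty":0.002,"tz":0,"rx":0,"ry":0,"rz":0,"fingers":-1}
    - {"tx":-0.003,"ty":0.005,"tz":0,"rx":0,"ry":0,"rz":0,"fingers":-1}
    - {"tx":-0.007,"ty":0.01,"tz":0,"rx":0,"ry":0,"rz":0,"fingers":-1}
    - {"tx":-0.01,"ty":0.013,"tz":0,"rx":0,"ry":0,"rz":0,"fingers":-1}
    - {"tx":-0.01,"ty":0.013,"tz":-0.01,"rx":0,"ry":0,"rz":0,"fingers":-1}
    - {"tx":-0.01,"ty":0.013,"tz":-0.035,"rx":0,"ry":0,"rz":0,"fingers":-1}
    - {"tx":-0.02,"ty":0.03,"tz":-0.07,"rx":0,"ry":0,"rz":0,"fingers":-1}
    - {"tx":-0.035,"ty":0.05,"tz":-0.1,"rx":0,"ry":0,"rz":0,"fingers":-1}
    - {"tx":-0.05,"ty":0.07,"tz":-0.13,"rx":0,"ry":0,"rz":0,"fingers":-1}
    - {"tx":-0.06,"ty":0.085,"tz":-0.16,"rx":0,"ry":0,"rz":0,"fingers":-1}
    - {"tx":-0.065,"ty":0.09,"tz":-0.18,"rx":0,"ry":0,"rz":0,"fingers":-1}
    - {"tx":-0.065,"ty":0.09,"tz":-0.18,"rx":0,"ry":0,"rz":0,"fingers":-1}

```text
clock: 10.97
eef_pos: [597.4, 142.0, 222.2]
tool_rot: [-3.139, -0.102, -0.011]
force: [1.1, 1.1, 0.3]
gripper_width: 0.2
gripper_force: 0.0
```

```bash
python3 - <<'E'
from h import *
s,ci,f=look("w10")
h=cv2.cvtColor(f[...,::-1].copy(),cv2.COLOR_BGR2HSV)
m=((h[...,1]<45)&(h[...,2]>120)).astype(np.uint8);m[310:]=0
n,l,st,ce=cv2.connectedComponentsWithStats(m)
for i in range(1,n):
    if st[i,4]<1500: continue
    cn=max(cv2.findContours((l==i).astype(np.uint8),0,2)[0],key=cv2.contourArea)[:,0]
    w=((ray(ci,cn,23)[:,:2]-T0)@RT).astype(np.float32);print(st[i],cv2.minAreaRect(w))
E
```

```text
clk 10.9667 tcp [597.3874 142.0168 222.2378] tray [ 72.6198 109.433 ] head -6.218371087379599 F tray [1.1622 1.0005] 0.28778334693428426
[ 177  112  104  100 9610] ((114.41273498535156, 171.87109375), (76.07892608642578, 74.92100524902344), 89.89583587646484)
[ 392  238   94   72 5718] ((23.304563522338867, 4.192436218261719), (77.89347076416016, 62.35211181640625), 89.9046630859375)
```

View pics/w10.png

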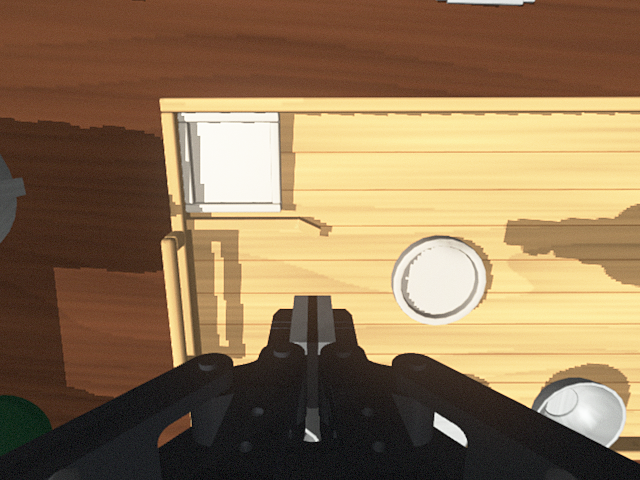

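The coaster sits square in the bay corner against both rims (pixels 177–281, 112–212), centred at (114,172) with its sides parallel to the tray. The round coaster has not moved, and the robot is clear. Handing in.

```bash
python3 -c "
from station import r
print(r.job_done())"
```

```text
the job is handed in; nothing more can be done
None
```

The marble coaster was slid flush to the back rim, dragged along it into the bay's corner against both rims, and handed in at about 11 s with nothing else seen to move.

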